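Index the mirror-mount table and hold the spring gauge on the next mount

TASK

Turn the round indexing table one click counterclockwise (seen from above) by its centre bar, so that the next mirror mount comes to the plunger housing, and let go of the bar. Then take the square-bodied spring gauge out of the stand and hold its tip on the dot in the ring on that mount's sloping face, the gauge square to the face and its plunger gently pressed about half in. The program finishes while holding it there, still in the gripper and steady; leave the other things on the bench where they are.

Things in the scene. Friction and masses are not known exactly. Their poses are not given: they have to be found in the camera images.
- table_turn (a joint): angle of the indexing table's plate, rad; grows counterclockwise seen from above. Spring detents at 0, 1.047 and 2.094 rad (60 degrees apart), stops at -0.15 and 2.25. Starts in the detent at 0; the next is 1.047. It clicks home by itself if let go within about 0.3 rad of a detent; turning takes less than 0.3 N m.
- index_base: fixed round dark base of the indexing table; origin at the centre of its underside, on the turning axis; z up; its own -x points to the plunger housing, a black block 30 mm wide centred 164 mm from the axis, 52 mm high: the measuring position. On it turns an aluminium plate 270 mm across, its top 40 mm above the bench.
- bar (a point): middle of the gripping part of the centre bar on the turning plate, on the turning axis, 98 mm above the bench. The dark upright bar is 50 mm long (this point's x axis), 14 mm thick (y axis), its top at 112 mm and its underside at 70 mm, on a round hub 40 mm across. It turns with the plate.
- spot (a point): the dot in the engraved ring (14 mm across) at the centre of the sloping face of the mount to be gauged: 74 mm above the bench, 100 mm from the turning axis, turning with the plate. z axis: the face's outward normal, 20 degrees off vertical, leaning away from the turning axis.
- mount_next (a point): the mount to be gauged: at the start 60 degrees clockwise of the housing seen from above. Origin under its foot on the plate; z up, x outward from the turning axis. Three identical mounts (grey foot 34 mm square, sloping steel face 44 x 40 x 8 mm with ring and dot) stand on the plate 60 degrees apart: one at the housing, this one, and one 60 degrees farther clockwise.
- gauge: loose spring gauge, 110 g, upright in one hole of the stand. Origin: tip of its plunger when fully out, 22 mm above the bench as it stands; z up along the gauge; x, y normal to the flats. Stem 14 mm in diameter 18 to 48 mm above the origin; square aluminium body 24 x 24 mm from 48 to 113 mm (grip it there across two flats); black button on top to 119 mm. Draw it up over 50 mm to clear the stand.
- gauge_plunger (a joint): how far the gauge's plunger is pushed in, m: 0 fully out, 0.010 fully in. Round-ended rod 6 mm in diameter; it takes 1 N to start and 0.5 N more per mm (3.5 N at half way).
- gauge_tip (a point): the point of the plunger's round end; moves with the plunger. z axis up along the gauge.
- stand: fixed grey block 70 (x) x 150 (y) x 70 mm high with two through holes of 17 mm diameter, 42 mm either side of its centre along its y; origin at the centre of its underside. One hole holds the gauge, the other the scriber.
- scriber: bystander: scriber with a round black handle 16 mm in diameter, upright in the other hole of the stand, its top 135 mm above the bench; origin 22 mm above the bench on its axis
- barrel: bystander: brass lens barrel 44 mm across, 50 mm high; origin under its centre
- retainer: bystander: black retaining ring 50 mm across, 12 mm high; origin under its centre
- dish: bystander: glass dish 70 mm across, 20 mm high; origin under its centre
- wash_bottle: bystander: white wash bottle 70 mm across, 130 mm high; origin under its centre
- driver: bystander: screwdriver lying down; origin under its middle
- jar: bystander: amber jar 52 mm across, 55 mm high; origin under its centre
There are look-alikes about, which are no part of the job. What is shaped like the gauge but blue or brown is not meant.

How it is judged:
On the way, in this order (a step that is already met when the one before it is completed fails the run):
1. the table rests in the next detent, the bar let go, the gauge still in the stand (value of joint table_turn between 0.967 and 1.127 rad and velocity of joint table_turn between -0.05 and 0.05 rad/s and contact force between the fingers and index_base below 0.1 N and distance of gauge from where it was at the start of the episode below 0.02 m), for 0.2 s.
2. the gauge is drawn out of the stand in the gripper (height (world z) of gauge above 0.075 m and contact force between the fingers and gauge above 1 N), for 0.1 s.
At the end, for the whole second after the job is handed in: plate within 0.08 rad of the next detent; gauge tip within 5 mm of the dot, plunger 2.5 to 8 mm in, pushing 1 to 8 N; gauge within 8 degrees (0.14 rad) of square to the face, in the fingers, steady (under 20 mm/s), clear of the stand; fingers off the table (value of joint table_turn between 0.967 and 1.127 rad and distance between gauge_tip and spot below 0.005 m and angle between the z axis of gauge and the z axis of spot, either way round below 0.14 rad and value of joint gauge_plunger between 0.0025 and 0.008 m and contact force between gauge and index_base between 1 and 8 N and contact force between the fingers and gauge above 2 N and contact force between the fingers and index_base below 0.1 N and contact force between gauge and stand below 0.1 N and linear speed of gauge below 0.02 m/s); the arm keeps its last pose, push and grip.
It fails at once if a bystander is moved more than 25 mm (distance of any of scriber, barrel, retainer, dish, wash_bottle, driver, jar from where it was at the start of the episode above 0.025 m).
It fails at once if the gauge is pressed hard (over 12 N) on the table or a mount (contact force between gauge and index_base above 12 N).
It also fails if it takes over 54 s, if anything falls off the work surface, if the arm or the gripper's body presses on something with over 40 N, if the wrist force passes 120 N, or if a joint passes its speed limit or range.

ROBOT

A 7-joint arm with a two-finger parallel gripper is mounted at the origin on the work surface. World frame = base frame: x ahead of the robot, y to its left, z up, the work surface at z = 0. Lengths are in m, angles in rad, forces in N, time in s.
With the tool pointing down it reaches from about 0.4 to 0.75 m from the base axis. Payload 19.5 kg.
Tool frame: the origin (TCP) lies midway between the tips of the shut fingers; the grasp point (between the pads) lies 19 mm behind it; z points along the fingers, y is the line along which they close (so a half turn about z gives the same grasp; the last joint's range is limited). The gripper opens to 85 mm and grips with 20 to 120 N. Pads are 22 mm wide; open, the fingers measure 114 mm over their backs; the gripper's body (76 mm by 85 mm) begins 54 mm behind the grasp point. The pads swing forward as they close: fully open they stand 13 mm farther back than shut.
Start: joints at [1.105, 0.707, -0.028, 1.485, 0.022, 0.951, -0.075], TCP at [0.236, -0.524, 0.231] pointing down, gripper open.
Joint ranges: [-2.71, 2.71], [-0.32, 2.16], [-1.57, 1.52], [0, 2.45], [-1.46, 4.6], [0, 2.02], [-2.83, 2.83]. Speed limits (rad/s): [1.89, 1.89, 2.57, 2.57, 3.01, 3.01, 3.01].

INTERFACE

Orientations are given as a 3x3 rotation matrix whose columns are the frame's x, y, z axes.
In Python, from bench import * gives the robot as it stands. Calls block until the motion is done:
- goto(position, orientation): joint-space move of the TCP to a pose.
- movel(position, vel=0.15, frame=None): straight line of the TCP; frame=None keeps the orientation; vel is the mean speed in m/s.
- set_joints(angles): joint-space move.
- open_gripper() and close_gripper(grasp_force=None): open the fingers fully, or close them until they stop; grasp_force is the grip in N (None keeps the last).
- dwell(seconds).
- inverse_kinematics(position, orientation): joint angles nearest the present ones, or None.
- observe(): the state.
- capture(name): name is "scene" or "top" or "wrist"; returns a dict with "frame" (400x640x3 uint8, red, green, blue), "range_z" (400x640 float32, m along the optical axis (not along the pixel's ray), 0 where there is no reading), "fx", "fy", "cx", "cy" (pixels), "pose" (4x4, takes a point from camera to world coordinates); the wrist camera has in their place "T_tool_cam" (4x4, takes a point from camera to tool coordinates, whose origin is the TCP and whose axes are the flange's). Camera axes: x right, y down, z forward; pixel columns grow to the right and rows downward; lengths in m; the calibration is good to about 2 mm. The wrist camera is an equidistant fisheye: a pixel r from the principal point sees the ray r / f radians off the axis. A picture is of the moment at which its call begins: read the wrist's pose just before it.
A pose or a line that the arm cannot do raises MotionError and nothing moves.
- job_done(): hands the job in; it is judged then, once.
The state is a dict: "t": time; "qpos": joint angles; "dq": joint speeds; "effort": joint torques, N m; "tcp_pos": TCP position; "ee_rot": TCP orientation; "force": force on the tool from outside, world axes, zero at the start; "ft_torque": the same for the moment, N m; "grip_width": finger opening in m; "finger_force": force on a finger pad.
Only numpy, scipy, OpenCV 4.12 (cv2) and the standard library are available. Lean on these libraries where they do the work, as an engineer would, in place of code of your own. Each camera call takes 0.05 s, during which the arm holds its last target. There are 200 camera calls.

## Working session

There is one attempt and no reset: what is moved stays moved. The work goes in short steps, each a Python script; the robot and the scene stay as the last script left them, time stands still between calls to the robot, and variables do not carry over. Pictures are saved under pics/ and viewed, at most 10 in all, crops included, and the job is handed in when it is done.

```bash
ls; mkdir -p pics; python3 - <<'E'
from bench import *
import cv2,numpy as np
np.set_printoptions(precision=4,suppress=True)
for n in("scene","top"):
    c=capture(n); cv2.imwrite(f"pics/{n}0.png",c["frame"][:,:,::-1]); np.savez(f"{n}0.npz",**c)
    print(n,c["fx"],c["fy"],c["cx"],c["cy"],(c["range_z"]>0).mean()); print(c["pose"])
s=observe(); print(s)
E
```

```text
pics
scene 457.5740764781888 457.5740764781888 314.09419463747724 204.80182244005724 0.99615234375
[[ 0.4522  0.6873 -0.5685  1.365 ]
 [ 0.8919 -0.3431  0.2947 -0.393 ]
 [ 0.0075 -0.6403 -0.7681  1.1508]
 [ 0.      0.      0.      1.    ]]
top 401.9113956810795 401.9113956810795 321.58273216515846 197.03751019386925 0.996015625
[[-0.0999 -0.974   0.2032  0.3185]
 [-0.995   0.0977 -0.0207  0.014 ]
 [ 0.0003 -0.2042 -0.9789  1.4695]
 [ 0.      0.      0.      1.    ]]
{'t': 0.1, 'qpos': array([ 1.1053,  0.707 , -0.0276,  1.485 ,  0.022 ,  0.9509, -0.0755]), 'dq': array([ 0.0006, -0.0016, -0.0002, -0.0007,  0.0014,  0.0013,  0.0011]), 'effort': array([  0.0026, -88.4282,   1.2372, -23.6451,   0.0171,   0.0051,
        -0.0001]), 'tcp_pos': array([ 0.2364, -0.5239,  0.2309]), 'ee_rot': array([[ 0.9115,  0.4112, -0.0004],
       [ 0.4112, -0.9115,  0.0009],
       [-0.    , -0.001 , -1.    ]]), 'force': array([-0.7428,  0.7066, -0.2071]), 'ft_torque': array([0.0123, 0.0087, 0.0035]), 'finger_force': 0.0, 'grip_width': 0.08529102860150692}
```

View pics/scene0.png

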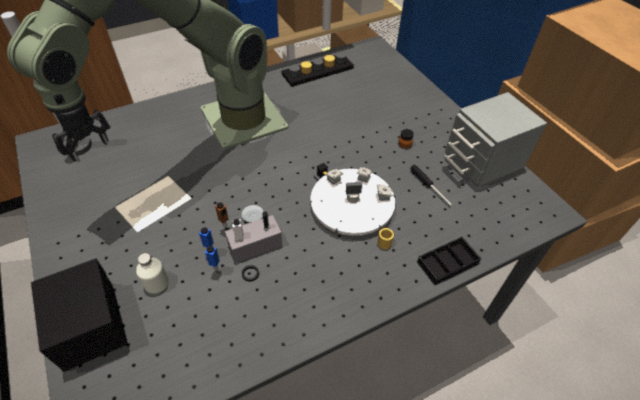

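View pics/top0.png

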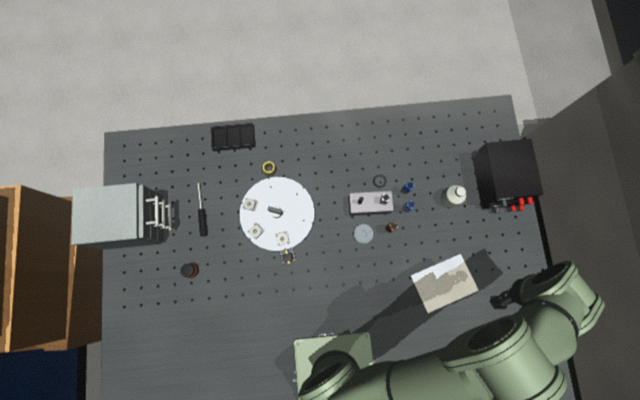

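Scene view: the gauge is the pale square body at (238,228) and the scriber is at (265,220) in the stand. The table centre bar is at (354,187), and the housing at about (322,170). Top view: table (277,213), housing (289,256), mounts (283,239), (256,230) which is next, and (250,204); gauge (384,199), scriber (360,201).

Gauge look-alikes, by scene pixel: two blue at (207,237) and (212,256), one brown at (222,213), and the scriber at (265,220). I choose the silver square one at (238,228).

```bash
cat > h.py <<'E'
import numpy as np,cv2
np.set_printoptions(precision=4,suppress=True)
def ray(c,u,v,T=None):
    if "pose" in c:
        T=c["pose"]; d=np.array([(u-c["cx"])/c["fx"],(v-c["cy"])/c["fy"],1.])
    else:
        x,y=(u-c["cx"])/c["fx"],(v-c["cy"])/c["fy"]; th=np.hypot(x,y)+1e-12
        d=np.array([np.sin(th)*x/th,np.sin(th)*y/th,np.cos(th)])
    d=T[:3,:3]@d; return T[:3,3].copy(),d/np.linalg.norm(d)
def onplane(c,u,v,z,T=None):
    o,d=ray(c,u,v,T); return o+d*(z-o[2])/d[2]
def meet(*rays):
    "least-squares point of rays, and the rms miss"
    A=sum(np.eye(3)-np.outer(d,d) for o,d in rays); b=sum((np.eye(3)-np.outer(d,d))@o for o,d in rays)
    p=np.linalg.solve(A,b); return p,np.sqrt(np.mean([np.sum(((np.eye(3)-np.outer(d,d))@(p-o))**2) for o,d in rays]))
def proj(c,p,T=None):
    T=c["pose"] if "pose" in c else T
    q=T[:3,:3].T@(np.asarray(p)-T[:3,3])
    if "pose" in c: return np.array([c["cx"]+c["fx"]*q[0]/q[2],c["cy"]+c["fy"]*q[1]/q[2]])
    r=np.hypot(q[0],q[1]); th=np.arctan2(r,q[2]); return np.array([c["cx"]+c["fx"]*th*q[0]/r,c["cy"]+c["fy"]*th*q[1]/r])
def down(yaw):
    "tool pointing down, tool y along (cos yaw, sin yaw)"
    y=np.array([np.cos(yaw),np.sin(yaw),0]); z=np.array([0,0,-1.]); return np.column_stack([np.cross(y,z),y,z])
def wrist(name=None):
    from bench import capture,observe
    s=observe(); c=capture("wrist"); T=np.eye(4); T[:3,:3]=s["ee_rot"]; T[:3,3]=s["tcp_pos"]
    T=T@c["T_tool_cam"]
    if name: cv2.imwrite(f"pics/{name}.png",c["frame"][:,:,::-1]); np.savez(f"{name}.npz",T=T,**c)
    return c,T
E
python3 - <<'E'
from h import *
S=dict(np.load("scene0.npz"));P=dict(np.load("top0.npz"))
for n,c,roi in(("scene",S,(300,160,400,240)),("top",P,(232,170,322,255))):
    g=c["frame"].astype(int); m=((g.min(2)>165)&(g.max(2)-g.min(2)<40)).astype(np.uint8)
    k=np.zeros_like(m);x0,y0,x1,y1=roi;k[y0:y1,x0:x1]=m[y0:y1,x0:x1]
    cs=max(cv2.findContours(k,0,1)[0],key=cv2.contourArea); h=cv2.convexHull(cs)[:,0]
    w=np.array([onplane(c,u,v,.04) for u,v in h])[:,:2]
    A=np.c_[2*w,np.ones(len(w))];
    for i in range(6):
        s=np.linalg.lstsq(A,(w**2).sum(1) if i==0 else (w**2).sum(1),rcond=None)[0]; r=np.sqrt(s[2]+s[0]**2+s[1]**2)
        e=np.hypot(*(w-s[:2]).T)-r; kp=abs(e)<max(.003,np.std(e)); w=w[kp];A=A[kp]
    print(n,"table",s[:2],"r",r,len(w))
print("gauge",meet(ray(S,238,222),ray(P,384,196)))
print("scr",meet(ray(S,265,213),ray(P,360,201)))
for nm,u,v in(("gauge",384,198),("scr",360,201),("house",289,256),("m0",283,239),("m1",256,230),("m2",250,204),("stand",371,203)):
    print(nm,onplane(P,u,v,P["range_z"][v,u]*0+ (P["pose"]@[0,0,0,1])[2]-0.0) if 0 else (P["pose"]@np.append(P["range_z"][v,u]*np.array([(u-P["cx"])/P["fx"],(v-P["cy"])/P["fy"],1]),1))[:3])
a=S["frame"][150:280,190:400,::-1];b=P["frame"][165:265,235:425,::-1]
cv2.imwrite("pics/crop.png",np.vstack([cv2.resize(a,(760,470),interpolation=2)[:290],cv2.resize(b,(760,400),interpolation=2)[:310]]) if 0 else cv2.resize(S["frame"][190:280,190:300,::-1],(733,600),interpolation=2))
E
```

```text
scene table [0.574  0.1542] r 0.13491056164863516 30
top table [0.5743 0.1512] r 0.13439120476946956 34
gauge (array([ 0.5773, -0.2237,  0.1397]), np.float64(0.0008979721942453429))
scr (array([ 0.571 , -0.1415,  0.1269]), np.float64(0.0017615437535292355))
gauge [ 0.5702 -0.2237  0.1394]
scr [ 0.5701 -0.143   0.1284]
house [0.4147 0.1184 0.0514]
m0 [0.4737 0.1328 0.072 ]
m1 [0.514  0.2236 0.0751]
m2 [0.608  0.2384 0.076 ]
stand [ 0.5699 -0.1877  0.0706]
```

View pics/crop.png

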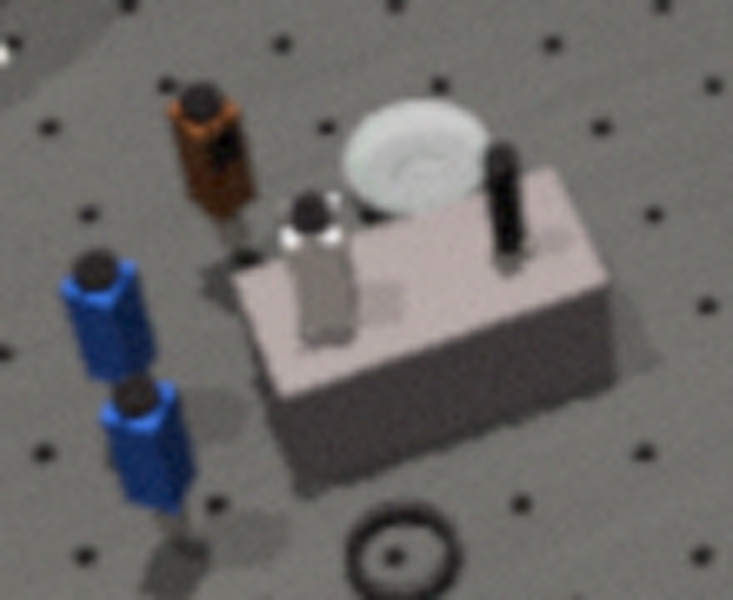

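Crop: silver square-bodied gauge in the left hole at scene (238,228), black scriber in the right one; the blue and brown ones stand outside the stand. The choice is confirmed.

```bash
python3 - <<'E'
from h import *
from bench import *
p=observe()["tcp_pos"]; movel([p[0],p[1],.32],vel=.2)
goto([.56,.13,.32],down(-1.15)); wrist("w1")
movel([.56,.19,.30],vel=.2); wrist("w2")
s=observe(); print(s["t"],s["tcp_pos"],s["qpos"])
a=[cv2.imread(f"pics/w{i}.png") for i in(1,2)]
cv2.imwrite("pics/w12.png",cv2.resize(np.vstack(a),(480,600),interpolation=3))
E
```

```text
3.8417 [0.5602 0.1895 0.3   ] [-0.3001  0.6711 -0.1701  1.2966  0.1145  1.1834 -1.6277]
```

View pics/w2.png

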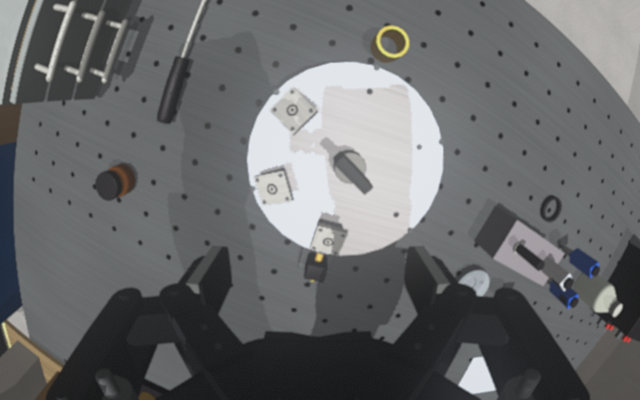

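w2: dots at about (292,110), (272,189) which is next, and (328,241) at the housing; bar around (353,170), brass barrel at (390,42). I'll zoom the bar and mounts in both views.

```bash
python3 - <<'E'
from h import *
W={i:dict(np.load(f"w{i}.npz")) for i in(1,2)}
pt=W[2]; 
for q,z in(((292,110),.074),((272,189),.074),((328,241),.074)):
    p=onplane(pt,*q,z,pt["T"]); print(p,proj(W[1],p,W[1]["T"]))
c=proj(W[1],[.574,.152,.075],W[1]["T"]).astype(int); print(c)
a=W[2]["frame"][90:260,235:385,::-1]; b=W[1]["frame"][c[1]-85:c[1]+85,c[0]-85:c[0]+65,::-1]
print("crop1 origin",c-85)
cv2.imwrite("pics/z.png",np.hstack([cv2.resize(x,None,fx=2.66,fy=2.66*1.3,interpolation=2) for x in(a,b)]))
E
```

```text
[0.6099 0.245  0.074 ] [248.8329  91.8617]
[0.5111 0.2298 0.074 ] [231.7237 167.0657]
[0.4757 0.1371 0.074 ] [286.1748 217.9067]
[305 146]
crop1 origin [220  61]
```

View pics/z.png

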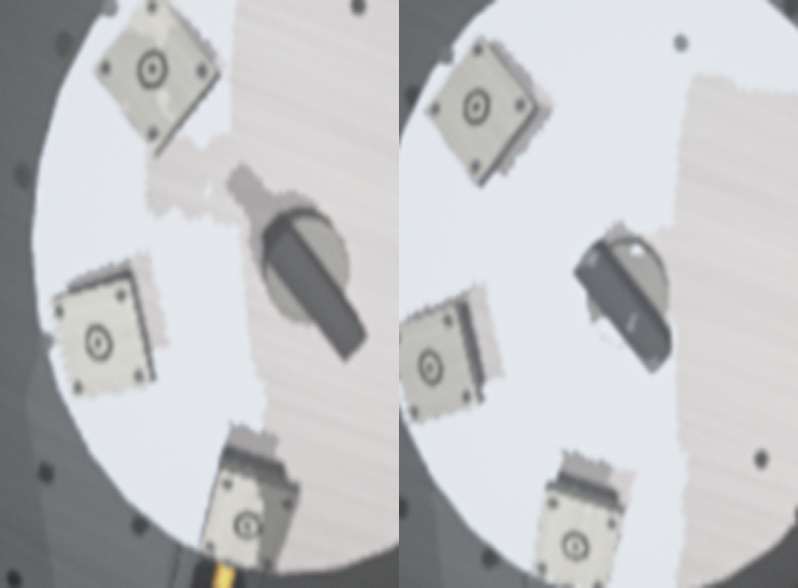

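Zoom: dots in w2 at (292.1,110.2), (271.8,189.2), (327.9,241.8); in w1 at (249.3,91.7), (232.0,167.4), (286.2,218.9). Bar top ends are (339.1,160.3)/(368.5,190.6) in w2 and (291.8,134.7)/(319.6,164.2) in w1.

```bash
python3 - <<'E'
from h import *
W={i:dict(np.load(f"w{i}.npz")) for i in(1,2)}
P={}
for n,a,b in(("m2",(292.1,110.2),(249.3,91.7)),("m1",(271.8,189.2),(232,167.4)),("m0",(327.9,241.8),(286.2,218.9)),("e1",(339.1,160.3),(291.8,134.7)),("e2",(368.5,190.6),(319.6,164.2))):
    P[n],r=meet(ray(W[2],*a,W[2]["T"]),ray(W[1],*b,W[1]["T"])); print(n,P[n],r, onplane(W[2],*a,.074 if n[0]=="m" else .112,W[2]["T"]), onplane(W[1],*b,.074 if n[0]=="m" else .112,W[1]["T"]))
q=np.array([(onplane(W[2],*a,z,W[2]["T"])+onplane(W[1],*b,z,W[1]["T"]))/2 for a,b,z in(((292.1,110.2),(249.3,91.7),.074),((271.8,189.2),(232,167.4),.074),((327.9,241.8),(286.2,218.9),.074))])[:,:2]
A=np.c_[2*q,np.ones(3)];s=np.linalg.solve(A,(q**2).sum(1));print("centre",s[:2],"R",np.sqrt(s[2]+s[0]**2+s[1]**2),"ang",np.degrees(np.arctan2(*(q-s[:2]).T[::-1])))
d=P["e2"]-P["e1"];print("bar len",np.linalg.norm(d),"ang",np.degrees(np.arctan2(d[1],d[0])),(P["e1"]+P["e2"])/2)
E
```

```text
m2 [0.6099 0.245  0.0723] 0.0002924780137464672 [0.6097 0.2448 0.074 ] [0.6103 0.2446 0.074 ]
m1 [0.5096 0.23   0.07  ] 6.45955805315599e-05 [0.5108 0.2299 0.074 ] [0.5108 0.2293 0.074 ]
m0 [0.474  0.1365 0.0727] 8.47030901607618e-05 [0.4746 0.1367 0.074 ] [0.4744 0.1365 0.074 ]
e1 [0.5821 0.1724 0.0986] 0.00146796326041405 [0.5823 0.1743 0.112 ] [0.585  0.1717 0.112 ]
e2 [0.5652 0.1288 0.1084] 0.0008239426507633063 [0.565  0.1298 0.112 ] [0.5666 0.129  0.112 ]
centre [0.5734 0.1515] R 0.1000749937599289 ang [  68.5754  128.7436 -171.434 ]
bar len 0.047750730076444835 ang -111.14325904134348 [0.5736 0.1506 0.1035]
```

Dots sit at 0.070–0.073 m high, R = 100.1 mm and 60° apart, and the bar lies along 68.7°. All of this agrees with the description. I'll check reachability, then turn the table.

```bash
cat >> h.py <<'E'
C=np.array([.5734,.1515]); PHI=np.radians(188.65)   # table axis, direction of housing
def gframe(yaw_t):
    "tool frame square to the face at the housing; tool y at tangential direction yaw_t sign"
    n=np.array([np.sin(np.radians(20))*np.cos(PHI),np.sin(np.radians(20))*np.sin(PHI),np.cos(np.radians(20))])
    y=yaw_t*np.array([-np.sin(PHI),np.cos(PHI),0]); return np.column_stack([np.cross(y,-n),y,-n]),n
E
python3 - <<'E'
from h import *
from bench import *
a=np.radians(158.65)
for k in(0,60): print(inverse_kinematics([*C,.079],down(a+np.radians(k))))
for s in(1,-1):
    F,n=gframe(s); spot=np.array([*(C+.1*np.array([np.cos(PHI),np.sin(PHI)])),.074])
    print("final",spot,inverse_kinematics(spot+n*.06,F),inverse_kinematics(spot+n*.12,F))
for y in(90,-90,0,180): print(y,inverse_kinematics([.572,-.2237,.1],down(np.radians(y))))
E
```

```text
[-0.7788  1.3141  1.2953  1.584  -1.308   1.3011 -2.7806]
[-0.3748  0.9438  0.1284  1.57   -0.1748  0.639  -2.6253]
final [0.4745 0.1365 0.074 ] [-0.5183  0.7204  0.1944  2.3367  3.3262  0.2509  1.1416] [-0.5408  0.5611  0.1953  2.3328  3.3931  0.0865  1.0748]
final [0.4745 0.1365 0.074 ] [-0.1127  0.7391 -0.5244  2.3245  1.9863  0.4919 -0.6889] [-0.1835  0.5637 -0.3983  2.3231  1.723   0.3266 -0.444 ]
90 [ 0.6976  1.0568 -0.8696  1.4571  0.878   1.0445  1.1969]
-90 [ 0.3675  0.9316 -0.0992  1.4696  0.1174  0.7462 -1.349 ]
0 [ 0.533   0.9615 -0.4587  1.4633  0.5108  0.8371 -0.1014]
180 [ 0.2066  0.9492  0.2461  1.4756 -0.2938  0.7531 -2.5725]
```

```bash
python3 - <<'E'
from h import *
from bench import *
a=np.radians(-21.35)
goto([*C,.20],down(a)); movel([*C,.079],vel=.12)
close_gripper(40); s=observe(); print(s["t"],s["qpos"],s["grip_width"],s["finger_force"],s["force"])
for k in np.arange(10,61,10): goto([*C,.079],down(a+np.radians(k)))
s=observe(); print(s["t"],s["qpos"],s["grip_width"],s["tcp_pos"],s["force"],s["ft_torque"])
open_gripper(); dwell(.3); movel([*C,.30],vel=.25)
movel([.53,.11,.32],vel=.25); wrist("w3"); print(observe()["t"])
E
```

```text
6.3667 [-0.1679  0.9473 -0.2946  1.5616  0.3812  0.6883 -1.0162] 0.01306871238052631 45.30225098133087 [ 6.1385 -1.5564  0.5327]
7.9333 [-0.0374  0.9899 -0.5751  1.5541  0.6861  0.8012 -0.2195] 0.01304844792023401 [0.5762 0.1515 0.0792] [ 23.8151   3.8285 -11.7743] [ 0.3937 -4.3995 -0.3468]
10.4083
```

View pics/w3.png

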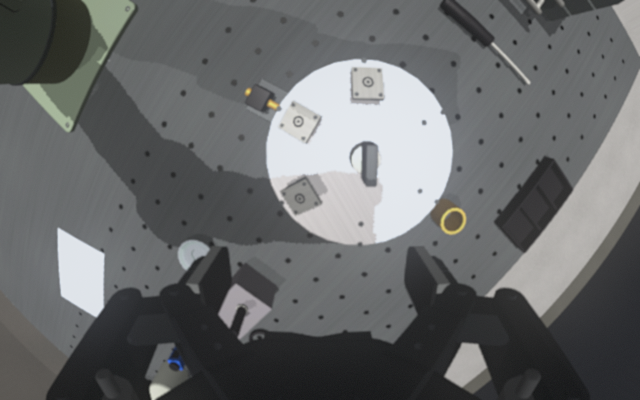

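The table has turned one click: the next mount's dot is at (298,121), beside the housing at (262,97), and the bar is free at (369,163). Next I take another view of the dot with a different yaw, then two views of the gauge.

```bash
python3 - <<'E'
from h import *
from bench import *
goto([.52,.13,.32],down(np.radians(-90))); c4,T4=wrist("w4")
goto([.55,-.20,.34],down(np.radians(-90))); wrist("w5")
movel([.57,-.15,.30],vel=.2); wrist("w6")
print(observe()["t"])
W={i:dict(np.load(f"w{i}.npz")) for i in(3,4,5,6)}
g=np.array([.571,-.2237,.14]); s=np.array([.4745,.1365,.074])
tiles=[]
for i,p in((3,s),(4,s),(5,g),(6,g)):
    u=proj(W[i],p,W[i]["T"]); o=np.round(u).astype(int)-35; print(i,u,"origin",o)
    t=W[i]["frame"][max(o[1],0):o[1]+70,max(o[0],0):o[0]+70,::-1]; tiles.append(cv2.resize(t,(300,300),interpolation=2))
cv2.imwrite("pics/t.png",np.vstack([np.hstack(tiles[:2]),np.hstack(tiles[2:])]))
E
```

```text
14.0583
3 [297.6664 120.8051] origin [263  86]
4 [311.9236 197.7712] origin [277 163]
5 [339.5324 152.8594] origin [305 118]
6 [389.5942 178.3886] origin [355 143]
```

View pics/t.png

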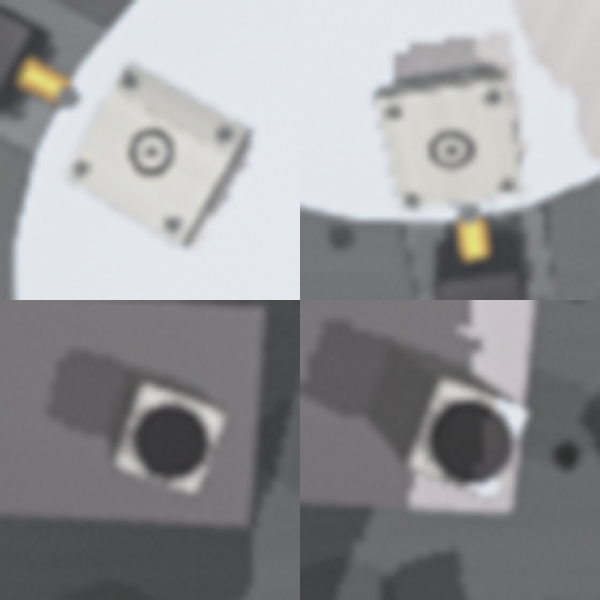

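Tiles: dot at w3 (298.2,121.2) and w4 (312.2,198.0); gauge button centre at w5 (344.7,150.7) and w6 (394.7,175.9). The body square is visibly turned by about 20° to the stand.

```bash
python3 - <<'E'
from h import *
W={i:dict(np.load(f"w{i}.npz")) for i in(1,2,3,4,5,6)}
R=lambda i,u,v:ray(W[i],u,v,W[i]["T"]); O=lambda i,u,v,z:onplane(W[i],u,v,z,W[i]["T"])
print("dot",meet(R(3,298.2,121.2),R(4,312.2,198.)),O(3,298.2,121.2,.074),O(4,312.2,198.,.074))
print("gauge",meet(R(5,344.7,150.7),R(6,394.7,175.9)),O(5,344.7,150.7,.141),O(6,394.7,175.9,.141))
k=70/300
for i,o,cs in((5,(305,118),[(143,82),(225,113),(198,192),(117,165)]),(6,(355,143),[(140,80),(227,110),(200,197),(110,162)])):
    q=np.array([O(i,o[0]+k*x,o[1]+k*y,.135)[:2] for x,y in cs]); e=np.roll(q,-1,0)-q
    print(i,q.mean(0),"sides",np.hypot(*e.T),"ang",np.degrees(np.arctan2(e[:,1],e[:,0]))%90)
E
```

```text
dot (array([0.4753, 0.1364, 0.0773]), np.float64(0.0003557538206236238)) [0.4753 0.1365 0.074 ] [0.4742 0.1361 0.074 ]
gauge (array([ 0.5731, -0.2297,  0.1373]), np.float64(2.9227501114265036e-05)) [ 0.5736 -0.2294  0.141 ] [ 0.5739 -0.2287  0.141 ]
5 [ 0.5733 -0.2301] sides [0.0232 0.0224 0.0229 0.0231] ang [69.9998 72.5514 71.862  73.4245]
6 [ 0.5734 -0.2301] sides [0.0234 0.0226 0.0249 0.0212] ang [72.7055 76.2002 69.6847 72.4453]
```

Gauge axis is (0.5735,-0.2295), its top at 0.137 m, with flats at 72°. The spot is (0.4748,0.1363,0.074), and all views agree within 1 mm in plan. Now I grip and draw the gauge.

```bash
python3 - <<'E'
from h import *
from bench import *
F=down(np.radians(-107.8)); g=[.5735,-.2295]
goto([*g,.20],F); movel([*g,.093],vel=.12)
close_gripper(50); s=observe(); print(s["t"],s["qpos"],s["tcp_pos"],s["grip_width"],s["finger_force"],s["force"])
movel([*g,.165],vel=.12); s=observe(); print(s["t"],s["grip_width"],s["finger_force"],s["force"],s["tcp_pos"])
movel([*g,.32],vel=.2)
c,T=wrist("w7"); cv2.imwrite("pics/w7.png",c["frame"][:,:,::-1])
S=capture("scene"); cv2.imwrite("pics/s7.png",S["frame"][:,:,::-1]); np.savez("s7.npz",**S)
F1,n=gframe(1); spot=np.array([.4748,.1363,.074])
for sg in(1,-1):
  Fg,n=gframe(sg)
  for h in(.069,.1,.15,.2): print(sg,h,inverse_kinematics(spot+n*h,Fg))
print(observe()["t"])
E
```

```text
16.2583 [ 0.3439  0.9458 -0.0319  1.4606  0.0386  0.7356 -1.585 ] [ 0.5735 -0.2296  0.0932] 0.023473092393136073 51.812721490859985 [-0.6717 -0.2335  2.9252]
17.0083 0.023328718415894727 51.42719507217407 [-0.624   0.3891 -2.1807] [ 0.5732 -0.2294  0.1643]
1 0.069 [-0.5206  0.6969  0.1945  2.3376  3.331   0.2282  1.1378]
1 0.1 [-0.5318  0.6147  0.1948  2.3372  3.3537  0.1449  1.1154]
1 0.15 [-0.5472  0.4801  0.1817  2.3184  0.073   0.0107 -1.8926]
1 0.2 [-0.5504  0.3483  0.149   2.2774  0.2172  0.1865 -2.0454]
-1 0.069 [ 0.2318  1.0052 -1.3471  2.315   1.6319  1.1499 -0.3839]
-1 0.1 [ 0.2452  0.9094 -1.3467  2.3146  1.5554  1.0817 -0.3496]
-1 0.15 [ 0.2815  0.7531 -1.346   2.2956  1.409   0.9723 -0.2446]
-1 0.2 [ 0.3384  0.5964 -1.3451  2.255   1.2226  0.8756 -0.0704]
18.0333
```

View pics/w7.png

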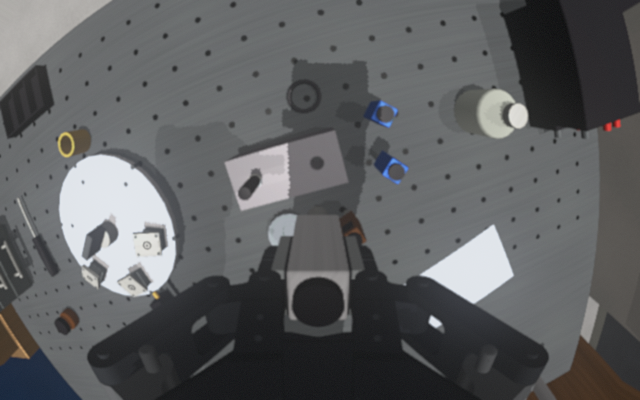

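w7 shows the gauge gripped across its flats, body at (318,260), button at (318,300). Its stand hole is now empty at (317,162), and the scriber is untouched at (250,183). The wrist is near singular here, so I'll enter the flipped-wrist branch high up and then descend along the normal.

```bash
python3 - <<'E'
from h import *
from bench import *
q=np.array([-.5318,.6147,.1948,2.3372,3.3537,.1449,1.1154]) # h=.10
qa=q.copy(); qa[1]-=.45
set_joints(qa); s=observe(); print(s["t"],s["tcp_pos"],s["ee_rot"][:,2])
F,n=gframe(1); spot=np.array([.4748,.1363,.074])
for h in(.069,.1,.115,.12): print(h,inverse_kinematics(spot+n*h,F))
goto(spot+n*.115,F); dwell(.2)
s=observe(); print(s["t"],s["qpos"],s["tcp_pos"]-spot,"h",(s["tcp_pos"]-spot)@n,"tilt",s["ee_rot"][:,2]@-n,s["grip_width"],s["finger_force"],[observe()["force"]@n for _ in range(3)])
S=capture("scene");np.savez("s8.npz",**S)
a=S["frame"][130:230,290:400,::-1];cv2.imwrite("pics/s8.png",cv2.resize(a,(660,600),interpolation=2))
E
```

```text
20.95 [0.4573 0.1406 0.3768] [ 0.6635  0.2426 -0.7078]
0.069 [-0.5239  0.6976  0.2004  2.3377  3.3483  0.2293  1.1208]
0.1 [-0.5309  0.6146  0.1933  2.3372  3.3472  0.1447  1.1218]
0.115 [-0.5345  0.5741  0.1893  2.3337  3.3471  0.1002  1.1211]
0.12 [-0.5357  0.5606  0.1878  2.3321  3.3471  0.0849  1.1209]
21.9333 [-0.5344  0.5715  0.1893  2.3337  3.347   0.1003  1.1211] [-0.0385 -0.0058  0.1092] h 0.11596443304513857 tilt 0.9999962549659912 0.023465765058416542 51.475083231925964 [np.float64(-0.48898518451239575), np.float64(-0.48898518451239575), np.float64(-0.48898518451239575)]
```

View pics/s8.png

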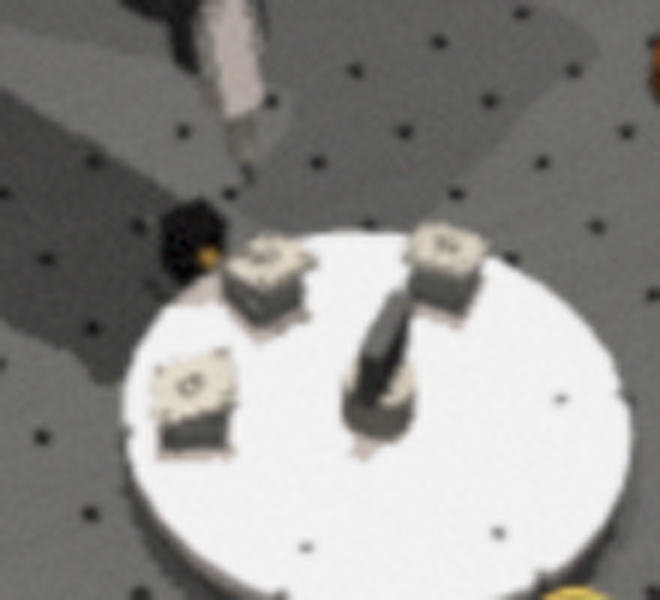

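The gauge tip is at crop (248,175), i.e. scene (331,159), above the ring at scene (334,173). It leans along the normal as planned. I'll descend to just above the face and then press under force control.

```bash
python3 - <<'E'
from h import *
from bench import *
F,n=gframe(1); spot=np.array([.4748,.1363,.074])
movel(spot+n*.080,vel=.06,frame=F); dwell(.3)
f=[]; 
for _ in range(5): dwell(.05); f.append(observe()["force"]@n)
f0=np.mean(f); s=observe(); print("f0",f0,np.std(f),"err",F.T@(s["tcp_pos"]-spot))
S=capture("scene");np.savez("s9.npz",**S)
h=.080;log=[]
while h>.0615:
    h-=.001; movel(spot+n*h,vel=.01,frame=F); dwell(.15)
    v=[]
    for _ in range(3): dwell(.03); v.append(observe()["force"]@n)
    s=observe(); a=(s["tcp_pos"]-spot)@n; log.append((h,round(a,4),round(np.mean(v)-f0,2)))
    if log[-1][2]>3.4: break
print(log,s["t"],s["grip_width"],F.T@(s["tcp_pos"]-spot))
S2=capture("scene");np.savez("s10.npz",**S2)
cv2.imwrite("pics/s10.png",np.hstack([cv2.resize(x["frame"][145:195,315:355,::-1],(400,500),interpolation=2) for x in(S,S2)]))
E
```

```text
f0 -1.4555210637542857 0.2513709383266805 err [ 0.   -0.   -0.08]
[(0.079, np.float64(0.079), np.float64(0.4)), (0.078, np.float64(0.078), np.float64(0.34)), (0.077, np.float64(0.077), np.float64(0.14)), (0.076, np.float64(0.076), np.float64(-0.03)), (0.075, np.float64(0.075), np.float64(-0.07)), (0.074, np.float64(0.074), np.float64(0.28)), (0.073, np.float64(0.073), np.float64(0.16)), (0.072, np.float64(0.072), np.float64(0.06)), (0.071, np.float64(0.071), np.float64(0.57)), (0.06999999999999999, np.float64(0.07), np.float64(1.06)), (0.06899999999999999, np.float64(0.069), np.float64(2.4)), (0.06799999999999999, np.float64(0.068), np.float64(1.98)), (0.06699999999999999, np.float64(0.067), np.float64(2.88)), (0.06599999999999999, np.float64(0.066), np.float64(3.58))] 30.3167 0.02319935551571045 [ 0.    -0.    -0.066]
```

View pics/s10.png

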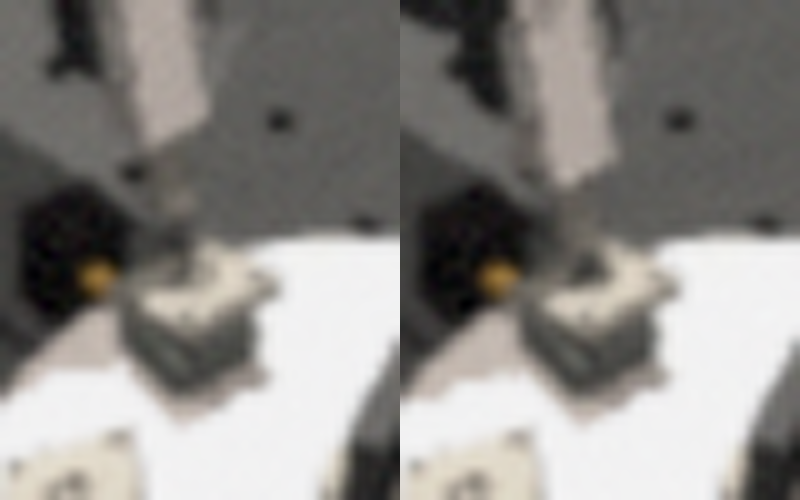

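The tip at scene (334,172.5) covers the ring centre, measured earlier at (334.3,172.7). Contact came at the predicted height, and 5 mm of travel gives 3.6 N, which matches the spring. Handing in.

```bash
python3 -c "
from bench import *
dwell(.3); print(job_done()); print(observe()['t'])"
```

```text
the job is handed in; nothing more can be done
None
the job is handed in; nothing more can be done
```

The job is handed in, verdict not shown: the table was turned one click and the bar let go, and the gauge was held square on the dot, about 5 mm in at about 3.6 N, with no other object seen to move.

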